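# Close the strainer: bail out, cover home, bail over

## Task

Close the honey strainer. Its bail (the U-shaped hold-down bar) stands over the open mouth: swing the bail fully out of the way, slide the domed cover across from where it was left half off until its plug drops into the mouth and it sits level on the rim all round, then swing the bail back up over the cover as far as it goes, so that its sprung nose presses on the top of the cover. Do not let the cover fall off, and leave the other things on the table where they are.

Things in the scene. Friction and masses are not known exactly. Their poses are not given: they have to be found in the camera images.
- strainer: Stainless in-line strainer bolted to the table: round open pot on a 150 x 120 mm foot, pipe stubs along its own y (ends 117 mm out, at most 67 mm high). Origin: centre of the foot's underside, on the pot's axis, on the table; z up. Flat rim ring 120 mm outer, 72 mm inner diameter, top 100 mm up. The bail's hinge axis lies along the strainer's x, 70 mm up, across the pot's axis.
- mouth (a point): Centre of the mouth, level with the top of the rim, 100 mm above the table; same axes as the strainer. The cover starts beside it, its centre 41 to 50 mm away on the strainer's +y side.
- cover: Loose stainless domed cover, 122 mm wide, 50 high, about 0.35 kg, no handle. Origin: centre of its plug's underside, z up. Plug 7 deep, 69 wide, lower 2 mm chamfered to 67; flange 122 wide at z = 7 to 12; dome 95 wide at the flange, ending in a flat 20 wide at z = 50. It starts level, the plug's underside on the rim. Seated, the flange lies on the rim, origin 7 mm below point mouth.
- bail (a joint): Angle of the bail, rad. 0: upright over the mouth, at its stop (closed); grows as it swings to the strainer's -y side; 1.2: fully out, at its stop; clear of the cover's path from 1.1. Its stiff hinge (0.15 N m) lets it stay where it is left. The last 0.4 rad of closing over a seated cover drives the nose up the dome and takes about 5 to 10 N at the crossbar.
- bail_bar (a point): Middle of the bail's crossbar, 95 mm from the hinge axis: at bail angle a it is at y = -95 sin(a), z = 70 + 95 cos(a) mm in the strainer's frame. Its x runs along the bar, parallel to the strainer's x. 9 mm round bar, straight to 51 mm either side, side arms at 71 mm. At the middle a sleeve 19 mm across reaches 14 mm inward and 15 mm outward of the bar.
- plunger: Sprung nose in the bail's sleeve, 13 mm thick, rounded white tip pointing at the hinge axis. Origin: the tip, 71 mm from the hinge axis when free. It yields up to 8 mm: 6 N at first, 2 N more per mm; pressed in 2 mm (about 10 N) when the bail is closed on the seated cover.
- gasket_2: Black gasket ring, 50 mm across, 8 mm thick, lying on the table; bystander. Origin: centre of its underside.
- spare_clamp: Steel pipe clamp ring, 54 x 66 x 13 mm, lying on the table; bystander. Origin: centre of its underside.
- sample_jar_2: Sample jar with a red lid, 46 mm wide, 68 mm high, standing on the table; bystander. Origin: centre of its underside.

How it is judged (in metres and radians):
On the way, in this order (a step that is already met when the one before it is completed fails the run):
1. the bail is swung fully out (value of joint bail above 1.05 rad), for 0.2 s.
2. with the bail still out, the cover sits in the mouth, level on the rim (value of joint bail above 0.9 rad and horizontal distance between cover and mouth below 0.004 m and z of cover in the frame of mouth below -0.0055 m and angle between cover's own z axis and vertical below 0.035 rad), for 0.2 s.
At the end, for the whole second after the job is handed in: The cover is seated: its centre within 4 mm of the mouth's, its plug at least 5.5 of its 7 mm down in the mouth, level within 2 degrees and at rest. The bail is upright within 0.07 rad of its stop and its nose presses on the cover with more than 4 N (horizontal distance between cover and mouth below 0.004 m and z of cover in the frame of mouth below -0.0055 m and angle between cover's own z axis and vertical below 0.035 rad and value of joint bail below 0.07 rad and contact force between plunger and cover above 4 N and linear speed of cover below 0.01 m/s); the robot touches nothing.
It fails at once if the cover falls off the strainer (height (world z) of cover below 0.06 m).
It fails at once if the gasket, the clamp or the jar is moved by more than 30 mm (distance of any of gasket_2, spare_clamp, sample_jar_2 from where it was at the start of the episode above 0.03 m).
It also fails if it takes over 64 s, if anything falls off the work surface, if the arm or the gripper's body presses on something with over 40 N, if the wrist force passes 120 N, or if a joint passes its speed limit or range.

## Robot

A 6-joint arm with a two-finger parallel gripper is mounted at the origin on a cart in front of the work surface, level with it; the furniture and walls round the work are solid. World frame = base frame: x ahead of the robot, y to its left, z up, the work surface at z = 0. Lengths are in m, angles in degrees, forces in N, time in s.
With the tool pointing down it reaches from about 0.4 to 0.825 m from the base axis. Payload 7 kg.
Tool frame: the origin (TCP) lies at the very end of the fingers, on their centre line; the grasp point (between the pads) lies 19 mm behind it (ctrl.grip_depth is the distance from the TCP to the grasp point, in m); z points along the fingers, y is the line along which they close (so a half turn about z gives the same grasp; the last joint's range is limited). The gripper opens to 88 mm and grips with 3 to 60 N. Pads are 19 mm wide; open, the fingers measure 130 mm over their backs; the gripper's body (78 mm by 193 mm) begins 47 mm behind the grasp point.
Start: joints at [87.783, 20.546, 0.682, 0, -70.136, -16.507], TCP at [0.217, 0.639, 0.227] pointing down, gripper open.
Joint ranges: [-176.03, 176.03], [-82.01, 121.73], [-58.28, 71.71], [-173.87, 95.51], [-174.79, -0.11], [-173.66, 173.66]. Speed limits (degrees/s): [136.94, 136.94, 172.46, 180, 180, 180].

## Interface

Orientations are given as [roll, pitch, yaw] about the fixed x, y, z axes, in that order (R = Rz(yaw) Ry(pitch) Rx(roll)).
In Python, from plant import get_obs, eyes, ctrl, spotter gives the robot as it stands.
- The arm moves only by the shell command python3 -m crank 'ROWS'. ROWS is JSON, one flat list of numbers, 7 for each row, row after row: the turn, a rotation vector about the tool's x, y, z in rad, then the shift along the tool's x, y, z in mm, then the opening, from 0 (shut) to 1 (fully open). A call has 1 to 5 rows; each row shifts and turns the commanded pose from where the row before left it, along the tool's axes as they then stand; what a row does not reach is not made up. A row lasts 1/8 s, in which the tool goes at most 62.5 mm and 10.7 degrees, less where a joint would pass 70% of its speed; a pose out of reach is approached as far as the arm can. A call is refused whole if a number of a shift passes 62.5 or a number of a turn 0.188, either way. A call with a gripper value outside its range is refused whole. The fingers move at their own pace and stop on an object; the grip force is fixed at half the most. Time passes only in rows, so rows that do not move let the fingers close. It gives the time, the measured TCP pose, the force, the opening and the grip force at its end, in the units of the state.
- get_obs(): the state, without advancing time (a new reading comes with each control period).
- eyes.snapshot(name): name is "scene" or "side" or "wrist"; returns the picture (480x640x3 uint8, blue, green, red); there is no depth.
- eyes.camera_model(name): a dict with "fx", "fy", "cx", "cy" (pixels), "extrinsics" (4x4, takes a point from camera to world coordinates). Camera axes: x right, y down, z forward; pixel columns grow to the right and rows downward; lengths in m; the calibration is good to about 2 mm. A picture is of the moment at which its call begins: read the wrist's pose just before it. camera_model takes no time and is no camera call; for the wrist camera it gives the pose at the moment of the call.
- ctrl.close_job(): hands the job in; it is judged then, once.
Trained networks look in the newest picture that a camera, given by its name, has taken for a name from the list of things; names that differ only in an ending like _2 or _b are one class to them, and where a whole thing is asked for, a point or a joint stands for the part that bears it (a point fixed in the world has none). Each returns a list of dicts, best first, with "p" (0 to 1); they miss things now and then, are a little off and sometimes report something else, mostly with a low value. They report only what shows in the picture. A call takes as long as a camera call.
- spotter.outline_of(camera, target): "region" (480x640 bool, what is visible of it) and "rect" ([left, top, width, height] in pixels, round what is visible of it).
- spotter.place_of(camera, target): "location" ([column, row] in pixels: a listed point, or the origin of a listed thing).
The state is a dict: "clock": time; "joint_pos": joint angles; "qvel": joint speeds; "tau": joint torques, N m; "tool_pos": TCP position; "orientation": TCP orientation; "force": force on the tool from outside, world axes, zero at the start; "moment": the same for the moment, N m; "opening": finger opening in m; "gripper_force": force on a finger pad.
Only numpy, scipy, OpenCV 4.12 (cv2) and the standard library are available. Lean on these libraries where they do the work, as an engineer would, in place of code of your own. Each camera call takes 0.05 s, during which the arm holds its last target. There are 200 camera calls.

## Working session

There is one attempt and no reset: what is moved stays moved. The work goes in short steps, Python scripts to look and compute and a shell command to move; the robot and the scene stay as the last step left them, time stands still between calls to the robot, and variables do not carry over. Pictures are saved under pics/ and viewed, at most 10 in all, crops included, and the job is handed in when it is done.

```bash
ls; mkdir -p pics; cat > h.py <<'E'
import numpy as np, cv2
from plant import get_obs, eyes, ctrl, spotter
from scipy.spatial.transform import Rotation as R
def ray(cam,px):
    m=eyes.camera_model(cam);E=np.array(m["extrinsics"])
    d=E[:3,:3]@np.array([(px[0]-m["cx"])/m["fx"],(px[1]-m["cy"])/m["fy"],1]);return E[:3,3],d
def atz(cam,px,z):
    o,d=ray(cam,px);return o+d*(z-o[2])/d[2]
def proj(cam,p):
    m=eyes.camera_model(cam);E=np.array(m["extrinsics"]);c=E[:3,:3].T@(np.array(p)-E[:3,3])
    return m["cx"]+m["fx"]*c[0]/c[2],m["cy"]+m["fy"]*c[1]/c[2]
E
python3 - <<'E'
from h import *
for c in["scene","side"]:
    im=eyes.snapshot(c);cv2.imwrite(f"pics/{c}0.png",im)
    print(c,np.round(np.array(eyes.camera_model(c)["extrinsics"])[:3,3],3))
    for t,z in[("mouth",.1),("cover",.1),("bail_bar",.165),("plunger",.141),("strainer",0),("gasket_2",0),("spare_clamp",0),("sample_jar_2",0)]:
        r=spotter.place_of(c,t)[:2]
        print(t,[(round(q["p"],2),np.round(q["location"]),np.round(atz(c,q["location"],z),3)) for q in r])
E
```

```text
pics
scene [ 0.115 -0.805  0.516]
mouth [(0.76, array([304., 210.]), array([ 0.556, -0.057,  0.1  ]))]
cover [(0.67, array([411., 317.]), array([ 0.507, -0.449,  0.1  ])), (0.62, array([291., 205.]), array([ 0.545, -0.018,  0.1  ]))]
bail_bar [(0.83, array([319., 191.]), array([ 0.559, -0.11 ,  0.165])), (0.43, array([300., 283.]), array([ 0.364, -0.371,  0.165]))]
plunger []
strainer [(0.56, array([307., 246.]), array([ 0.569, -0.046,  0.   ]))]
gasket_2 [(0.71, array([256., 261.]), array([ 0.442, -0.047,  0.   ]))]
spare_clamp [(0.68, array([298., 282.]), array([ 0.48 , -0.162,  0.   ]))]
sample_jar_2 [(0.73, array([411., 315.]), array([ 0.606, -0.357,  0.   ])), (0.35, array([254., 263.]), array([ 0.435, -0.05 ,  0.   ]))]
side [0.344 0.563 0.527]
mouth []
cover [(0.97, array([278., 285.]), array([ 0.547, -0.015,  0.1  ]))]
bail_bar [(0.71, array([271., 232.]), array([ 0.576, -0.074,  0.165]))]
plunger [(0.41, array([273., 246.]), array([ 0.571, -0.068,  0.141]))]
strainer [(0.72, array([278., 319.]), array([ 0.561, -0.049,  0.   ]))]
gasket_2 [(0.89, array([344., 332.]), array([ 0.439, -0.041,  0.   ]))]
spare_clamp [(0.62, array([331., 292.]), array([ 0.485, -0.153,  0.   ])), (0.51, array([272., 232.]), array([ 0.679, -0.361,  0.   ]))]
sample_jar_2 [(0.79, array([298., 239.]), array([ 0.608, -0.345,  0.   ]))]
```

```bash
python3 - <<'E'
import cv2,numpy as np
a=cv2.imread("pics/scene0.png")[130:350,200:460];b=cv2.imread("pics/side0.png")[180:400,170:430]
cv2.imwrite("pics/ab.png",np.vstack([cv2.resize(x,None,fx=1.36*1,fy=1.36,interpolation=3) for x in(a,b)]))
E
python3 - <<'E'
from h import *
def tri(p,q):
    (o,d),(u,e)=ray("scene",p),ray("side",q)
    s=np.linalg.lstsq(np.c_[d,-e],u-o,rcond=None)[0];return np.round((o+d*s[0]+u+e*s[1])/2,3),np.linalg.norm(o+d*s[0]-u-e*s[1])
print(tri((319,191),(271,232)),get_obs()["orientation"])
print(tri((291,205),(278,285)))
E
```

```text
(array([ 0.578, -0.087,  0.155]), np.float64(0.007789971638895424)) [ 1.79999060e+02  1.46881362e-03 -1.87251500e+01]
(array([ 0.547, -0.016,  0.099]), np.float64(0.0014527200554122375))
```

View pics/ab.png

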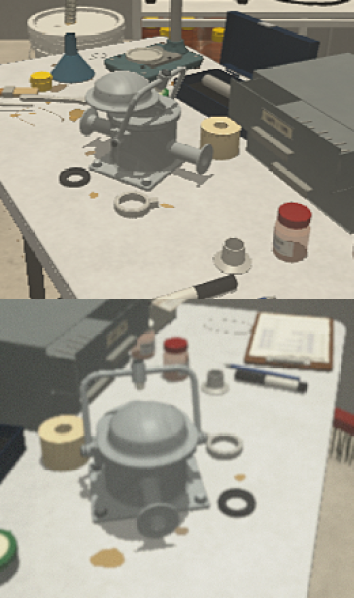

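```bash
cat >> h.py <<'E'
S=np.array([.562,-.05,0]);YAW=23.
def fr(yaw=None,s=None):
    y=np.radians(YAW if yaw is None else yaw);return (S if s is None else s),np.array([[np.cos(y),-np.sin(y),0],[np.sin(y),np.cos(y),0],[0,0,1]])
def go(p):  # target TCP in strainer frame, mm; tool y along strainer x
    s,M=fr();o=get_obs();w=s+M@(np.array(p)/1000)
    T=R.from_euler('xyz',o["orientation"],degrees=True)
    G=R.from_euler('xyz',[180,0,YAW-90],degrees=True)
    print("now in strainer",np.round(M.T@(np.array(o["tool_pos"])-s)*1000,1),"turn",np.round((T.inv()*G).as_rotvec(),3),"shift",np.round(T.inv().apply(w-o["tool_pos"])*1000,1),"shift after turn",np.round(G.inv().apply(w-o["tool_pos"])*1000,1),"t",o["clock"])
E
python3 -m crank '[0,0,0.168,0,0,-25,0.34, 0,0,0.168,0,0,-25,0.34, 0,0,0.168,0,0,-25,0.34, 0,0,0.168,0,0,-25,0.34, 0,0,0.168,0,0,-25,0.34]'
python3 -c "
from h import *
go([0,0,330])"
```

```text
clock: 1.52
tool_pos: [0.2167, 0.6391, 0.3524]
orientation: [-180.0, 0.0, -67.2]
force: [-1.1, 0.3, -0.4]
opening: 0.0433
gripper_force: 0.0
now in strainer [-48.6 769.3 352.4] turn [-0.     0.    -0.003] shift [769.1 -50.9  22.4] shift after turn [769.3 -48.6  22.4] t 1.525
```

```bash
python3 -m crank '[0,0,0,60,-4,0,0.34, 0,0,0,60,-4,0,0.34, 0,0,0,60,-4,0,0.34, 0,0,0,60,-4,0,0.34, 0,0,0,60,-4,0,0.34]'
python3 -m crank '[0,0,0,60,-4,0,0.34, 0,0,0,60,-4,0,0.34, 0,0,0,60,-4,0,0.34, 0,0,0,60,-4,0,0.34, 0,0,0,60,-4,0,0.34]'
python3 -m crank '[0,0,0,45,-3,0,0.34, 0,0,0,40,-3,0,0.34, 0,0,0,0,0,0,0.34, 0,0,0,0,0,0,0.34]'
python3 - <<'E'
from h import *
go([0,0,330])
im=eyes.snapshot("wrist");cv2.imwrite("pics/w0.png",im)
s,M=fr()
print(np.array(eyes.camera_model("wrist")["extrinsics"])[:3,3])
for t,z in[("mouth",.1),("cover",.1),("bail_bar",.156),("strainer",0)]:
    print(t,[(round(q["p"],2),np.round(q["location"]),np.round(atz("wrist",q["location"],z),4)) for q in spotter.place_of("wrist",t)[:2]])
E
```

```text
clock: 2.15
tool_pos: [0.3535, 0.3694, 0.3519]
orientation: [-180.0, 0.0, -66.8]
force: [1.6, 0.7, -0.1]
opening: 0.0298
gripper_force: 0.0
clock: 2.78
tool_pos: [0.4898, 0.1014, 0.3521]
orientation: [-179.9, 0.0, -66.8]
force: [0.8, 1.2, 0.0]
opening: 0.0295
gripper_force: 0.0
clock: 3.28
tool_pos: [0.5281, 0.0275, 0.3515]
orientation: [180.0, 0.0, -66.9]
force: [-0.2, -0.0, 0.5]
opening: 0.0298
gripper_force: 0.0
now in strainer [ -0.9  84.6 351.5] turn [0.    0.    0.002] shift [84.6 -0.8 21.5] shift after turn [84.6 -0.9 21.5] t 3.275
[ 0.55841786 -0.04183887  0.50969288]
mouth []
cover [(0.93, array([320., 155.]), array([ 0.5443, -0.0142,  0.1   ]))]
bail_bar [(0.57, array([315.,  58.]), array([ 0.5796, -0.0849,  0.156 ])), (0.53, array([407., 162.]), array([ 0.4764, -0.0416,  0.156 ]))]
strainer []
```

View pics/w0.png

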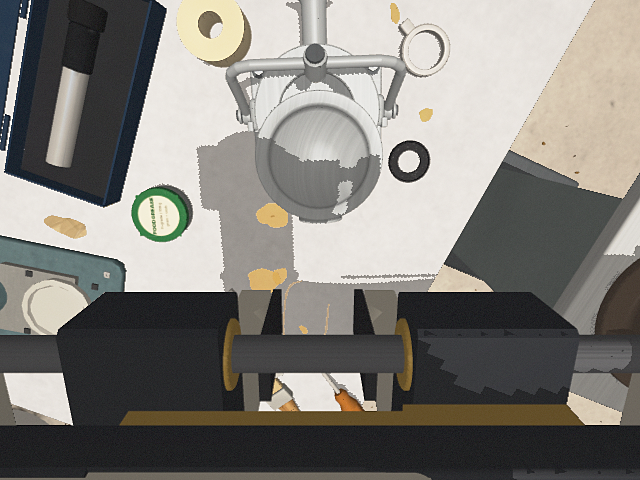

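```bash
python3 - <<'E'
from h import *
a=atz("wrist",(243,115),.07);b=atz("wrist",(393,115),.07);print(a,b,(a+b)/2)
a=atz("wrist",(234,70),.150);b=atz("wrist",(405,67),.150);d=a-b;print(np.degrees(np.arctan2(d[1],d[0])),(a+b)/2)
c=atz("wrist",(319.5,157),.109);print("cover",c)
s,M=fr()
for p in(c,atz("wrist",(315,58),.156),atz("wrist",(314,55),.175)): print(np.round(M.T@(p-s)*1000))
E
```

```text
[ 0.63128486 -0.01763494  0.07      ] [ 0.49046425 -0.07805901  0.07      ] [ 0.56087455 -0.04784698  0.07      ]
24.150872925369985 [ 0.57360425 -0.08023679  0.15      ]
cover [ 0.54417023 -0.01255638  0.109     ]
[ -2.  41. 109.]
[  2. -39. 156.]
[  3. -39. 175.]
```

```bash
sed -i 's/^S=.*/S=np.array([.561,-.0485,0]);YAW=24./' h.py
python3 -c "
from h import *
go([0,-15,220])"
```

```text
now in strainer [  1.1  83.6 351.8] turn [-0.001  0.    -0.013] shift [ 9.860e+01 -1.000e-01  1.318e+02] shift after turn [ 98.6   1.1 131.8] t 3.525
```

```bash
python3 -m crank '[0,0,-0.014,49,0,40,0.34, 0,0,0,49.6,0,40,0.34, 0,0,0,0,0,40,0.34, 0,0,0,0,0,0,0.34]'
python3 - <<'E'
from h import *
go([0,-15,135])
im=eyes.snapshot("side");cv2.imwrite("pics/s1.png",im[160:400,150:470])
E
```

```text
clock: 4.03
tool_pos: [0.5652, -0.0616, 0.23]
orientation: [179.7, 0.1, -66.1]
force: [0.0, 0.3, 0.9]
opening: 0.0297
gripper_force: 0.0
now in strainer [ -1.5 -13.7 230. ] turn [ 0.006  0.002 -0.001] shift [ 1.5 -2.1 95. ] shift after turn [ 1.3 -1.5 95. ] t 4.025
```

View pics/s1.png

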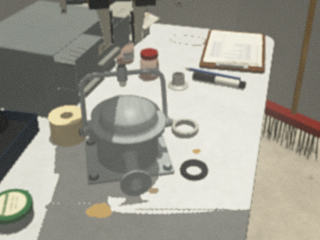

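The side view shows the open fingers above the bail, centred on its sleeve (crop column ~122). Descending and pushing.

```bash
python3 -m crank '[0.006,0,0,0,-1.5,32,0.34, 0,0,0,1,0,32,0.34, 0,0,0,0,0,31,0.34, 0,0,0,0,0,0,0.34]'
python3 -m crank '[0,0,0,8,0,3,0.34, 0,0,0,9,0,3,0.34, 0,0,0,9,0,4,0.34, 0,0,0,9,0,6,0.34, 0,0,0,9,0,6,0.34]'
python3 -c "
from h import *
go([0,-75,90])"
```

```text
clock: 4.58
tool_pos: [0.5691, -0.0609, 0.1382]
orientation: [-179.7, 0.0, -66.0]
force: [-0.6, 0.3, 1.8]
opening: 0.0296
gripper_force: 0.0
clock: 5.2
tool_pos: [0.5869, -0.1022, 0.1149]
orientation: [-179.7, 0.1, -66.1]
force: [-0.5, 7.0, -3.4]
opening: 0.0297
gripper_force: 2.9
now in strainer [  1.8 -59.6 114.9] turn [-0.005  0.001 -0.001] shift [15.4  1.9 24.9] shift after turn [15.4  1.8 24.9] t 5.2
```

```bash
python3 -m crank '[0,0,0,4,0,9,0.34, 0,0,0,4,0,9,0.34, 0,0,0,4,0,7,0.34, 0,0,0,3,0,0,0.34, 0,0,0,0,0,0,0.34]'
python3 - <<'E'
from h import *
go([0,-75,90])
im=eyes.snapshot("side");cv2.imwrite("pics/s2.png",im[160:400,150:470])
im=eyes.snapshot("scene");
s,M=fr()
print([(q["p"],q["location"]) for q in spotter.place_of("scene","bail_bar")[:2]])
for a in(.9,1,1.1,1.2): print(a,proj("scene",s+M@np.array([0,-.095*np.sin(a),.07+.095*np.cos(a)])))
E
```

```text
clock: 5.82
tool_pos: [0.5927, -0.1144, 0.0895]
orientation: [-179.7, 0.1, -66.1]
force: [-0.5, 7.5, -3.0]
opening: 0.0296
gripper_force: 3.7
now in strainer [  2.2 -73.1  89.5] turn [-0.005  0.002 -0.001] shift [ 1.9  2.2 -0.6] shift after turn [ 1.9  2.2 -0.5] t 5.825
[(0.61, [340.5, 214.0])]
0.9 (np.float64(333.1424225539953), np.float64(204.617213339427))
1 (np.float64(335.2683922992662), np.float64(208.6298622307476))
1.1 (np.float64(337.05584856402305), np.float64(212.75763900285185))
1.2 (np.float64(338.48511360652856), np.float64(216.95045668155552))
```

View pics/s2.png

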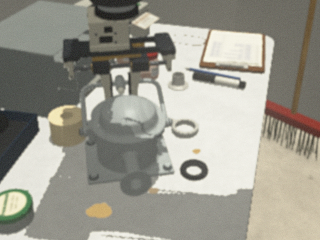

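The bail is near fully out; pushing a few mm more to feel the stop.

```bash
python3 -m crank '[0,0,0,2,0,1,0.34, 0,0,0,2,0,0,0.34, 0,0,0,0,0,0,0.34]'
python3 -c "
from h import *
go([0,-75,200])"
```

```text
clock: 6.35
tool_pos: [0.5932, -0.1159, 0.0871]
orientation: [-179.8, 0.3, -66.0]
force: [-1.4, 19.5, -7.5]
opening: 0.0297
gripper_force: 8.7
now in strainer [  2.  -74.7  87.1] turn [-0.004  0.005 -0.001] shift [  -0.3    1.6 -112.9] shift after turn [   0.3    2.  -112.9] t 6.35
```

```bash
python3 -m crank '[0,0,0,-6,0,-10,0.34, 0,0,0,0,1,-60,0.34, 0,0,0,-20,1,-60,0.34, 0,0,0,-60,0,0,0.68, 0,0,0,-60,0,0,0.68]'
python3 -m crank '[0,0,0,-60,0,0,0.68, 0,0,0,0,0,0,0.68, 0,0,0,0,0,0,0.68]'
python3 - <<'E'
from h import *
go([0,130,105])
im=eyes.snapshot("wrist");cv2.imwrite("pics/w1.png",im)
s,M=fr()
for t,z in[("mouth",.1),("cover",.1),("bail_bar",.104),("strainer",0)]:
    print(t,[(round(q["p"],2),np.round(q["location"]),np.round(M.T@(atz("wrist",q["location"],z)-s)*1000,1)) for q in spotter.place_of("wrist",t)[:2]])
E
```

```text
clock: 6.98
tool_pos: [0.5332, 0.0135, 0.2204]
orientation: [-179.5, -0.0, -66.2]
force: [0.2, 1.4, -0.4]
opening: 0.0448
gripper_force: 0.0
clock: 7.35
tool_pos: [0.5092, 0.0678, 0.2196]
orientation: [-179.6, -0.0, -66.0]
force: [0.4, 0.2, -0.4]
opening: 0.0594
gripper_force: 0.0
now in strainer [  0.  127.3 219.6] turn [-0.007 -0.001  0.   ] shift [ -2.8   0.8 114.6] shift after turn [ -2.7   0.  114.6] t 7.35
mouth []
cover [(0.79, array([321., 100.]), array([ -1.7,  36.8, 100. ]))]
bail_bar []
strainer []
```

View pics/w1.png

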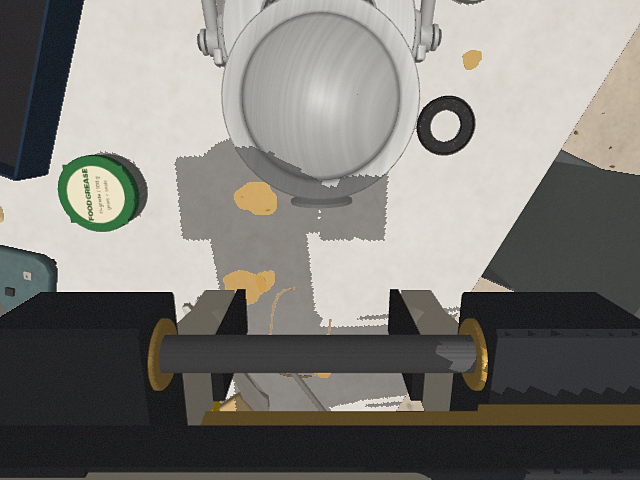

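```bash
python3 - <<'E'
from h import *
s,M=fr()
f=lambda p,z:np.round(M.T@(atz("wrist",p,z)-s)*1000,1)
print("hinges",f((205,42),.07),f((435,38),.07),"flange l r bot",f((221,98),.11),f((420,98),.11),f((320,205),.11))
E
```

```text
hinges [77.3 -2.4 70. ] [-79.   -4.2  70. ] flange l r bot [ 59.7  35.9 110. ] [-62.3  36.3 110. ] [ -1.  102.7 110. ]
```

```bash
python3 -m crank '[-0.007,0,0,0,1,40,0.68, 0,0,0,0,0,40,0.68, 0,0,0,0,0,36.5,0.68, 0,0,0,8,0,0,0.68, 0,0,0,0,0,0,0.68]'
python3 -m crank '[0,0,0,8,0,0,0.68, 0,0,0,8,0,0,0.68, 0,0,0,8,0,0,0.68, 0,0,0,0,0,0,0.68]'
python3 -c "
from h import *
go([-1,62.5,103])"
```

```text
clock: 8.22
tool_pos: [0.5126, 0.0595, 0.1037]
orientation: [180.0, -0.0, -66.1]
force: [-0.4, -0.7, 0.5]
opening: 0.0595
gripper_force: 0.0
clock: 8.72
tool_pos: [0.5216, 0.0377, 0.1029]
orientation: [180.0, -0.0, -66.1]
force: [-0.4, 1.0, -0.1]
opening: 0.0596
gripper_force: 0.0
now in strainer [ -1.   94.8 102.9] turn [ 0.    -0.    -0.002] shift [32.3 -0.  -0.1] shift after turn [32.3  0.  -0.1] t 8.725
```

```bash
python3 -m crank '[0,0,0,6,0,0,0.68, 0,0,0,6,0,0,0.68, 0,0,0,6,0,0,0.68, 0,0,0,5,0,0,0.68, 0,0,0,0,0,0,0.68]'
python3 -m crank '[0,0,0,3,0,0,0.68, 0,0,0,3,0,0,0.68,0,0,0,0,0,0,0.68]'
python3 -c "
from h import *
go([-1,62.5,103])
im=eyes.snapshot('side');cv2.imwrite('pics/s3.png',cv2.resize(im[200:400,190:370],None,fx=3,fy=3))"
```

```text
clock: 9.35
tool_pos: [0.5306, 0.0166, 0.1025]
orientation: [179.9, -0.0, -66.1]
force: [-1.0, -1.3, -0.4]
opening: 0.0597
gripper_force: 0.0
clock: 9.72
tool_pos: [0.5329, 0.0114, 0.1024]
orientation: [179.9, -0.0, -66.1]
force: [0.2, 0.7, -0.6]
opening: 0.0596
gripper_force: 0.1
now in strainer [ -1.4  66.2 102.4] turn [ 0.002 -0.    -0.001] shift [ 3.6 -0.4 -0.6] shift after turn [ 3.7 -0.4 -0.6] t 9.725
```

View pics/s3.png

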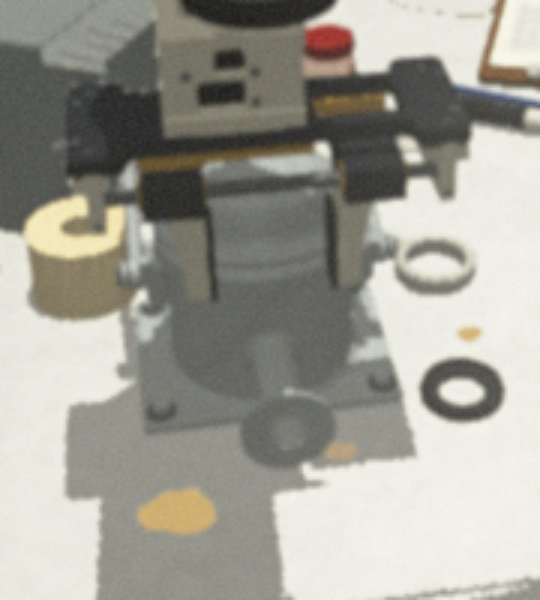

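The fingers cradle the cover's rear; pushing on in small steps until the force rises.

```bash
python3 -m crank '[0,0,0,2,0,0,0.68, 0,0,0,2,0,0,0.68,0,0,0,0,0,0,0.68]'
python3 -m crank '[0,0,0,1.5,0,0,0.68, 0,0,0,1.5,0,0,0.68,0,0,0,0,0,0,0.68]'
python3 -c "
from h import *
go([-1,62.5,103])"
```

```text
clock: 10.15
tool_pos: [0.5347, 0.0079, 0.1026]
orientation: [179.9, -0.0, -66.1]
force: [-0.1, 0.1, -0.3]
opening: 0.0598
gripper_force: 0.3
clock: 10.52
tool_pos: [0.5358, 0.0052, 0.1026]
orientation: [179.9, -0.0, -66.1]
force: [-0.0, 0.5, 0.1]
opening: 0.0597
gripper_force: 0.4
now in strainer [ -1.1  59.3 102.6] turn [ 0.001 -0.    -0.001] shift [-3.2 -0.1 -0.4] shift after turn [-3.2 -0.1 -0.4] t 10.525
```

```bash
python3 -m crank '[0,0,0,1.5,0,0,0.68, 0,0,0,1.5,0,0,0.68,0,0,0,0,0,0,0.68]'
python3 -c "
from h import *
go([-1,62.5,103])"
```

```text
clock: 10.9
tool_pos: [0.5368, 0.0035, 0.1025]
orientation: [180.0, 0.1, -66.1]
force: [-3.2, 8.4, 2.3]
opening: 0.0597
gripper_force: 3.5
now in strainer [ -0.9  57.4 102.5] turn [ 0.001  0.001 -0.001] shift [-5.1  0.1 -0.5] shift after turn [-5.1  0.1 -0.5] t 10.9
```

```bash
python3 -m crank '[0,0,0,-12,0,0,0.68, 0,0,0,-40,0,-30,0.68,0,0,0,-30,0,-50,0.68,0,0,0,0,0,-30,0.68,0,0,0,0,0,0,0.68]'
python3 - <<'E'
from h import *
go([0,100,220])
im=eyes.snapshot("wrist");a=cv2.resize(im[0:290,120:520],None,fx=.75,fy=.75)
im2=eyes.snapshot("side");cv2.imwrite("pics/s4.png",np.vstack([cv2.resize(im2[220:360,190:370],(480,373)),cv2.resize(a,(300,217))[:, :].copy() if 0 else np.pad(a,((0,0),(0,180),(0,0)))]))
cv2.imwrite("pics/w2.png",im)
s,M=fr()
for c in("wrist","side"):
  for z in(.093,.1):
    print(c,[(round(q["p"],2),np.round(q["location"]),np.round(M.T@(atz(c,q["location"],z)-s)*1000,1)) for q in spotter.place_of(c,"cover")[:2]])
E
```

```text
clock: 11.52
tool_pos: [0.505, 0.0786, 0.2154]
orientation: [-179.7, -0.0, -66.0]
force: [-0.5, -0.2, -0.4]
opening: 0.06
gripper_force: 0.0
now in strainer [  0.5 138.9 215.4] turn [-0.004 -0.     0.   ] shift [38.9  0.5 -4.5] shift after turn [38.9  0.5 -4.6] t 11.525
wrist []
wrist []
side []
side []
```

View pics/s4.png

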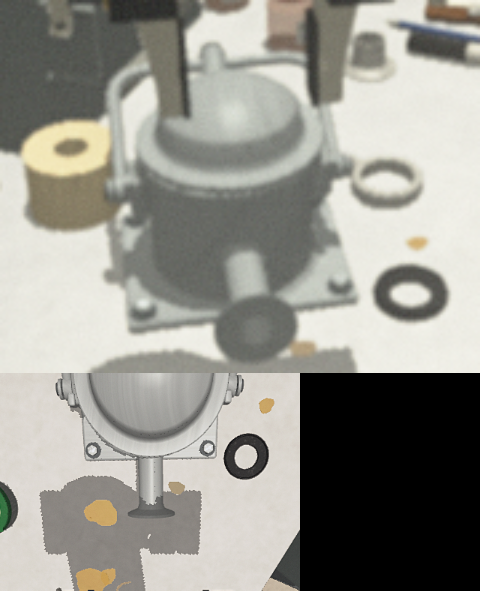

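```bash
python3 -m crank '[0,0,0,30,0,0,0.34, 0,0,0,35,0,0,0.34,0,0,0,0,0,0,0.34,0,0,0,0,0,0,0.34]'
python3 - <<'E'
from h import *
go([0,-125,215])
im=eyes.snapshot("wrist");cv2.imwrite("pics/w3.png",im[0:290])
s,M=fr()
for c,t,z in(("wrist","cover",.093),("scene","cover",.093),("wrist","bail_bar",.104),("scene","bail_bar",.104)):
    if c=="scene": eyes.snapshot(c)
    print(c,t,[(round(q["p"],2),np.round(q["location"]),np.round(M.T@(atz(c,q["location"],z)-s)*1000,1)) for q in spotter.place_of(c,t)[:2]])
E
```

```text
clock: 12.32
tool_pos: [0.5299, 0.0179, 0.2119]
orientation: [179.9, 0.0, -66.1]
force: [-1.0, -0.1, -0.9]
opening: 0.0304
gripper_force: 0.0
now in strainer [ -1.4  73.3 211.9] turn [ 0.002  0.    -0.002] shift [198.3  -1.8  -3.2] shift after turn [198.3  -1.4  -3.1] t 12.325
wrist cover [(0.71, array([318., 120.]), array([-1.3, -3.5, 93. ]))]
scene cover [(0.86, array([306., 211.]), array([ 4.6, -1.4, 93. ]))]
wrist bail_bar []
scene bail_bar [(0.61, array([340., 215.]), array([ 12.2, -85.8, 104. ]))]
```

View pics/w3.png

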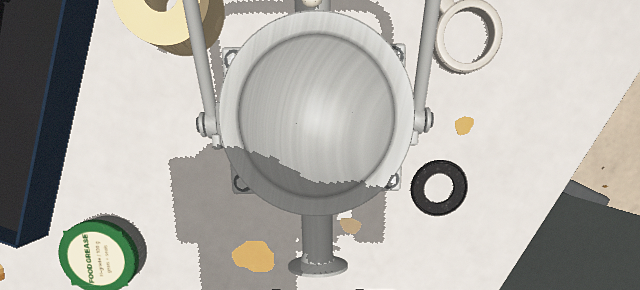

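```bash
python3 -m crank '[0,0,0,50,0,0,0.34, 0,0,0,50,0,0,0.34,0,0,0,50,0,0,0.34,0,0,0,46,0,0,0.34,0,0,0,0,0,0,0.34]'
python3 - <<'E'
from h import *
go([-1,-122,87])
im=eyes.snapshot("scene");cv2.imwrite("pics/c5.png",cv2.resize(im[100:340,200:460],None,fx=2.2,fy=2.2))
E
```

```text
clock: 13.3
tool_pos: [0.6103, -0.1634, 0.2117]
orientation: [179.9, 0.0, -66.2]
force: [-1.0, 0.9, -0.1]
opening: 0.0299
gripper_force: 0.0
now in strainer [  -1.6 -125.   211.7] turn [ 0.002  0.    -0.004] shift [ -3.   -0.9 124.7] shift after turn [ -3.   -0.6 124.7] t 13.3
```

View pics/c5.png

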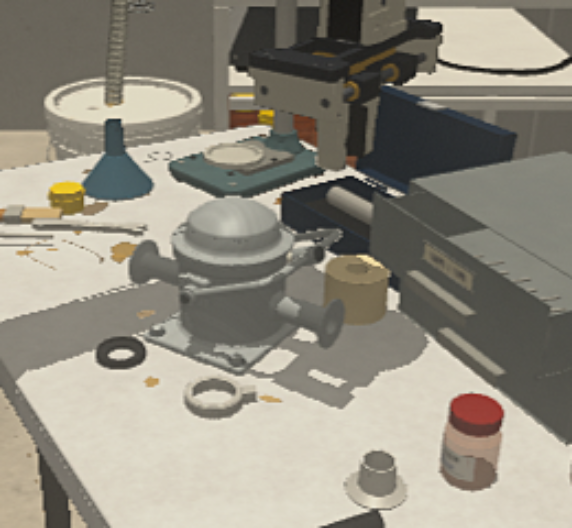

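```bash
python3 - <<'E'
from h import *
s,M=fr()
for p,z in(((372,189),.1),((372,189),.14),((383,230),0),((460,290),0)): print(p,z,np.round(M.T@(atz("scene",p,z)-s)*1000))
E
```

```text
(372, 189) 0.1 [185. -71. 100.]
(372, 189) 0.14 [  99. -113.  140.]
(383, 230) 0 [ 184. -110.    0.]
(460, 290) 0 [  44. -350.    0.]
```

```bash
python3 -m crank '[0,0,-0.003,0,0,42,0.34, 0,0,0,0,0,42,0.34,0,0,0,0,0,40,0.34,0,0,0,-4,0,0,0.34,0,0,0,-6,0,0,0.34]'
python3 -m crank '[0,0,0,-5,0,0,0.34, 0,0,0,-5,0,-3,0.34,0,0,0,-5,0,-8,0.34,0,0,0,-5,0,-9,0.34,0,0,0,-5,0,-9,0.34]'
python3 -c "
from h import *
go([-1,-54,142])"
```

```text
clock: 13.98
tool_pos: [0.6053, -0.1507, 0.0887]
orientation: [179.9, 0.0, -65.8]
force: [0.1, -0.5, 0.3]
opening: 0.0299
gripper_force: 0.0
clock: 14.6
tool_pos: [0.5954, -0.1294, 0.1189]
orientation: [180.0, -0.1, -65.9]
force: [1.8, -2.0, -1.7]
opening: 0.0296
gripper_force: 1.0
now in strainer [ -1.5 -87.9 118.9] turn [ 0.    -0.001  0.002] shift [-33.9  -0.6 -23.1] shift after turn [-33.9  -0.5 -23.1] t 14.6
```

```bash
python3 -m crank '[0,0,0,-7,0,-6,0.34, 0,0,0,-7,0,-6,0.34,0,0,0,-7,0,-5,0.34,0,0,0,-7,0,-4,0.34,0,0,0,-5,0,-2,0.34]'
python3 -m crank '[0,0,0,-6,0,-2,0.34, 0,0,0,-6,0,-2,0.34,0,0,0,-6,0,-2,0.34,0,0,0,-6,0,-1,0.34]'
python3 -c "
from h import *
go([-1,-17,148])"
```

```text
clock: 15.22
tool_pos: [0.5823, -0.0994, 0.1423]
orientation: [-180.0, -0.1, -65.8]
force: [0.9, -6.7, 4.0]
opening: 0.0297
gripper_force: 3.1
clock: 15.72
tool_pos: [0.5722, -0.0769, 0.1485]
orientation: [-180.0, -0.0, -65.9]
force: [0.4, -1.2, 0.6]
opening: 0.03
gripper_force: 1.0
now in strainer [ -1.3 -30.5 148.5] turn [-0.    -0.001  0.002] shift [-13.5  -0.3   0.5] shift after turn [-13.5  -0.3   0.5] t 15.725
```

```bash
python3 -m crank '[0,0,0,-4,0,0,0.34, 0,0,0,-4,0,0,0.34,0,0,0,0,0,0,0.34]'
python3 -m crank '[0,0,0,-3,0,0,0.34, 0,0,0,-3,0,0,0.34,0,0,0,0,0,0,0.34]'
python3 -c "
from h import *
go([-1,-17,148])
s,M=fr()
for c in('side','scene'):
  eyes.snapshot(c);print([(q['p'],q['location']) for q in spotter.place_of(c,'bail_bar')[:2]])
  for a in(0,.1,.2,.3): print(a,proj(c,s+M@np.array([-.001,-.003-.095*np.sin(a),.07+.095*np.cos(a)])))
"
```

```text
clock: 16.1
tool_pos: [0.5685, -0.069, 0.1476]
orientation: [180.0, 0.0, -65.9]
force: [-0.1, 0.1, 1.1]
opening: 0.0301
gripper_force: 0.0
clock: 16.48
tool_pos: [0.5669, -0.0658, 0.1477]
orientation: [179.9, -0.2, -65.8]
force: [4.4, -12.5, -1.6]
opening: 0.0302
gripper_force: 6.4
now in strainer [ -1.6 -18.2 147.7] turn [ 0.001 -0.003  0.003] shift [-1.2 -0.6 -0.3] shift after turn [-1.2 -0.6 -0.3] t 16.475
[(0.76, [271.8, 238.7]), (0.31, [333.5, 291.3])]
0 (np.float64(275.15599060068325), np.float64(239.06239971705637))
0.1 (np.float64(274.59106305685947), np.float64(236.59151248026322))
0.2 (np.float64(274.06747773720986), np.float64(234.6911646853926))
0.3 (np.float64(273.58964303422414), np.float64(233.36301757745778))
[(0.79, [306.3, 180.4])]
0 (np.float64(304.9423689786697), np.float64(181.14005526559237))
0.1 (np.float64(308.6015870284844), np.float64(182.3349817220812))
0.2 (np.float64(312.25460322924727), np.float64(183.94914519530815))
0.3 (np.float64(315.8585371563444), np.float64(185.96893698713248))
```

```bash
python3 -m crank '[0,0,0,-1.5,0,0,0.34, 0,0,0,-1,0,0,0.34,0,0,0,0,0,0,0.34]'
python3 -c "
from h import *
go([-1,-17,148])"
```

```text
clock: 17.05
tool_pos: [0.5668, -0.0654, 0.1479]
orientation: [179.9, -0.3, -65.8]
force: [9.6, -22.6, -6.0]
opening: 0.0298
gripper_force: 12.3
now in strainer [ -1.6 -17.8 147.9] turn [ 0.001 -0.005  0.003] shift [-0.8 -0.6 -0.1] shift after turn [-0.8 -0.6 -0.1] t 17.05
```

Hard stop (2.5 mm commanded, 0.4 mm moved). Back away, lift and look.

```bash
python3 -m crank '[0,0,0,10,0,0,0.34, 0,0,0,25,0,0,0.34,0,0,0,20,0,-40,0.34,0,0,0,0,0,-60,0.34,0,0,0,0,0,-60,0.34]'
python3 -m crank '[0,0,0,60,0,-20,0.34,0,0,0,0,0,0,0.34]'
python3 - <<'E'
from h import *
go([0,0,300])
a,b=eyes.snapshot("scene"),eyes.snapshot("side")
cv2.imwrite("pics/f.png",np.hstack([cv2.resize(x,(400,400)) for x in(a[150:290,230:370],b[210:350,210:350])]))
for c in("scene","side"): print([(q['p'],q['location']) for n in("bail_bar","cover") for q in spotter.place_of(c,n)[:1]])
E
```

```text
clock: 17.68
tool_pos: [0.5875, -0.1118, 0.3086]
orientation: [179.9, 0.1, -65.9]
force: [1.0, -0.1, -0.2]
opening: 0.0299
gripper_force: 0.0
clock: 17.92
tool_pos: [0.6135, -0.168, 0.3284]
orientation: [-179.9, -0.0, -66.0]
force: [-0.5, -0.1, -0.3]
opening: 0.0297
gripper_force: 0.0
now in strainer [  -0.6 -130.5  328.4] turn [-0.001 -0.    -0.   ] shift [-130.6   -0.6   28.3] shift after turn [-130.5   -0.6   28.4] t 17.925
[(0.93, [306.8, 182.7]), (0.57, [304.5, 214.4])]
[(0.86, [273.8, 238.8]), (0.91, [274.5, 274.5])]
```

View pics/f.png

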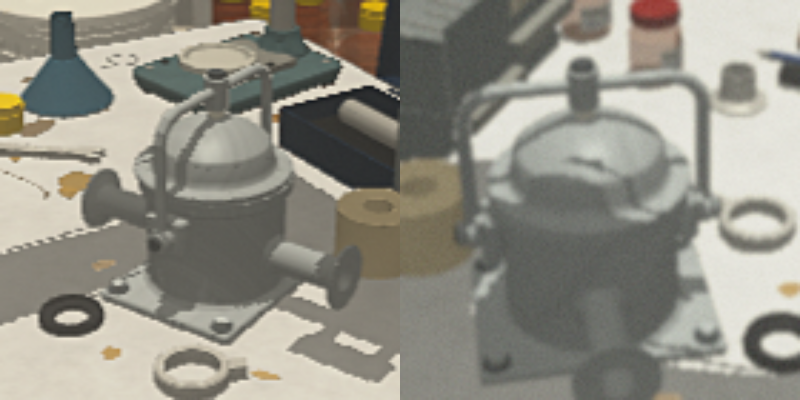

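The bail stands upright with its sleeve centred on the dome, and the cover is level on the rim in both views. The robot is clear, so I am handing in.

```bash
python3 -c "
from plant import ctrl
print(ctrl.close_job())"
```

```text
the job is handed in; nothing more can be done
None
```

The strainer is closed: the cover sits level in the mouth, the bail is swung back up to its stop over it, no other object on the table was touched, and the job is handed in; no verdict came back, and I did not measure the nose force directly.

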